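# Loosen the coffee grinder's knurled burr ring by counted turns

## Task

The hopper is off the coffee grinder for cleaning: loosen the knurled metal retaining ring on its top by rolling a fingertip round the rim, counter-clockwise seen from above. Bring the red mark on the ring to the white pointer on the housing, then count two more full turns and stop with the mark at the pointer again, no further. Push lightly and only with the fingers, do not shove or lift the grinder, leave the garlic, the tin and the glass shaker beside it alone, and finish clear of everything.

Things in the scene. Friction and masses are not known exactly. Their poses are not given: they have to be found in the camera images.
- grinder: squat round black coffee grinder, 136 mm across at the foot, 128 mm across at the deck, 2.6 kg, standing loose on rubber feet on the worktop. Origin at the centre of its underside, z up through the ring's axis, -x towards the white pointer. The flat deck is 88 mm above the origin; the ring stands on it; nothing stands higher than the ring, apart from a 1 mm screw head at the centre
- ring (a joint): turn of the aluminium retaining ring about the grinder's z axis, rad, counted through several turns; grows counter-clockwise seen from above (loosening). 0, 6.283 and 12.566 = red mark at the white pointer. It starts between -1.5 and -0.5, so that the first meeting of mark and pointer is 0 and two full turns later is 12.566; it is stopped at -1.8. Friction 0.08 N m (about 1.7 N at the rim); it stays where it is left and does not rise
- ring_center (a point): centre of the ring's top face, on its axis, 112 mm above the worktop. The ring is 92 mm across, 96 mm over its 36 fine upright knurl ridges, 22 mm high (from 2 mm above the deck), 64 mm across inside; the fixed steel burr carrier fills its inside to 2 mm below the top, so it can only be turned from outside or from the top face
- ring_mark (a point): outer end of the red mark on the ring's top edge, 46 mm from the axis; a red stripe 7 mm wide across the top face and down the rim; turns with the ring
- pointer (a point): the white pointer bar, 4 mm wide, on the housing's deck beside the ring, 57 mm from the axis, 88 mm above the worktop, on the robot's side of the grinder
- garlic: bystander: loose garlic bulb, about 60 mm across and 58 mm high, to the right of the grinder; origin at the centre of its underside
- tin: bystander: loose green food tin, 57 mm across, 72 mm high, to the left of the grinder; origin at the centre of its underside
- shaker: bystander: loose glass salt shaker, 44 mm across, 90 mm high, behind the grinder to the right; origin at the centre of its underside

How it is judged:
By the outcome, as a careful person would: the job done as asked, in the order asked, and still so for the second after the job is handed in, with the robot touching nothing.
It also fails if it takes over 64 s, if anything falls off the work surface, if the arm or the gripper's body presses on something with over 40 N, if the wrist force passes 120 N, or if a joint passes its speed limit or range.

## Robot

A 6-joint arm with a two-finger parallel gripper is mounted at the origin on a cart in front of the work surface, level with it; the furniture and walls round the work are solid. World frame = base frame: x ahead of the robot, y to its left, z up, the work surface at z = 0. Lengths are in mm, angles in rad, forces in N, time in s.
With the tool pointing down it reaches from about 350 to 775 mm from the base axis. Payload 7.3 kg.
Tool frame: the origin (TCP) lies on the centre line of the jaws, within the pads' length; the fingertips stand 17 mm ahead of it and the grasp point (between the pads) lies 2 mm behind it; z points along the fingers, y is the line along which they close (so a half turn about z gives the same grasp; the last joint's range is limited). The gripper opens to 92 mm and grips with 3 to 60 N. Pads are 19 mm wide; open, the fingers measure 130 mm over their backs; the gripper's body (75 mm by 190 mm) begins 47 mm behind the grasp point.
Start: joints at [-1.466, 0.342, 1.524, -0, 1.275, -0.146], TCP at [130.316, -508.587, 243.741] pointing down, gripper open.
Joint ranges: [-2.53, 2.53], [-0.77, 2.02], [0.04, 2.7], [-1, 4.14], [0.28, 2.66], [-3.11, 3.11]. Speed limits (rad/s): [2.57, 2.57, 3.14, 3.14, 3.14, 3.14].

## Interface

Orientations are given as [roll, pitch, yaw] about the fixed x, y, z axes, in that order (R = Rz(yaw) Ry(pitch) Rx(roll)).
In Python, from plant import bot gives the robot as it stands. The module is installed in compiled form; this text tells all that it offers.
- The arm moves only by the shell command python3 -m pendant 'ROWS'. ROWS is JSON, a list of rows, each a list of 3 entries, a list of its own where there are three numbers: the shift along the world's x, y, z as a fraction of full scale, then the turn, a rotation vector about the world's x, y, z as a fraction of full scale, then the opening, from -1 (shut) to 1 (fully open), so that 0 is half open. In form: [[[tx, ty, tz], [rx, ry, rz], claw], ...]. A call has exactly 10 rows; each row shifts and turns the commanded pose from where the row before left it; what a row does not reach is not made up. Full scale, the value 1, is 30 mm for a shift and 0.12 rad for a turn. A row lasts 1/12 s, in which the tool goes at most 41.7 mm and 7.16 degrees, less where a joint would pass 70% of its speed; a pose out of reach is approached as far as the arm can. A call with a number of a shift or a turn outside -1 to 1 is refused whole. A call with a gripper value outside its range is refused whole. The fingers move at their own pace and stop on an object; the grip force is fixed at half the most. Time passes only in rows, so rows that do not move let the fingers close, or fill a call up. It gives the time, the measured TCP pose, the force, the opening and the grip force at its end, in the units of the state.
- bot.get_obs(): the state, without advancing time (a new reading comes with each control period).
- bot.capture(name): name is "scene" or "top" or "wrist"; returns the picture (420x560x3 uint8, blue, green, red); there is no depth.
- bot.camera_params(name): a dict with "fovy" (degrees; the focal length in pixels is half the picture's height over the tangent of half this angle, whatever the lens; pixels are square), "cx", "cy" (the principal point, pixels), "camera_from_world" (4x4, takes a point from world to camera coordinates). Camera axes: x right, y down, z forward; pixel columns grow to the right and rows downward; lengths in mm; the calibration is good to about 2 mm. A picture is of the moment at which its call begins: read the wrist's pose just before it. camera_params takes no time and is no camera call; for the wrist camera it gives the pose at the moment of the call.
- bot.close_job(): hands the job in; it is judged then, once.
The state is a dict: "time": time; "joint_positions": joint angles; "dq": joint speeds; "tau": joint torques, N m; "tool_pos": TCP position; "tcp_rot": TCP orientation; "contact_force": force on the tool from outside, world axes, zero at the start; "moment": the same for the moment, N m; "grip_width": finger opening in mm; "finger_force": force on a finger pad.
Only numpy, scipy, OpenCV 4.12 (cv2) and the standard library are available. Lean on these libraries where they do the work, as an engineer would, in place of code of your own. Each camera call takes 0.05 s, during which the arm holds its last target. There are 200 camera calls.

## Working session

There is one attempt and no reset: what is moved stays moved. The work goes in short steps, Python scripts to look and compute and a shell command to move; the robot and the scene stay as the last step left them, time stands still between calls to the robot, and variables do not carry over. Pictures are saved under pics/ and viewed, at most 10 in all, crops included, and the job is handed in when it is done.

```bash
mkdir -p pics; python3 - <<'E'
from plant import bot
import cv2,numpy as np
o=bot.get_obs();print(o)
for n in("scene","top"):
    im=bot.capture(n);cv2.imwrite(f"pics/{n}0.png",im)
    p=bot.camera_params(n);print(n,p)
E
```

```text
{'time': 0.0, 'joint_positions': array([-1.46597745e+00,  3.42729568e-01,  1.52504368e+00, -4.42940170e-06,
        1.27538506e+00, -1.46023456e-01]), 'dq': array([ 0.00017609,  0.00043865,  0.00150128, -0.00019774, -0.00019084,
       -0.00051122]), 'tau': array([ 8.57276555e-04, -4.31233120e+01, -2.44215077e+01,  7.19149341e-02,
        5.59598836e-02, -1.29457976e-04]), 'tool_pos': array([ 130.28269248, -508.17564301,  243.03208371]), 'tcp_rot': array([-3.14004305e+00, -2.23619283e-04,  2.50843455e-01]), 'contact_force': array([-0.55748097,  0.96608685,  0.7708253 ]), 'moment': array([ 0.0061332 ,  0.01906166, -0.014737  ]), 'finger_force': 0.0, 'grip_width': 91.6747580119709}
scene {'fovy': 42.13058452165689, 'cx': 284.51360136716687, 'cy': 206.53399615304642, 'camera_from_world': array([[ 8.35732607e-01,  5.49130167e-01, -2.65895614e-03,
        -5.31960495e+02],
       [ 4.94531592e-01, -7.54725235e-01, -4.31078096e-01,
        -2.42472413e+02],
       [-2.38724768e-01,  3.58951083e-01, -9.02310703e-01,
         1.20588856e+03],
       [ 0.00000000e+00,  0.00000000e+00,  0.00000000e+00,
         1.00000000e+00]])}
top {'fovy': 52.54214955946462, 'cx': 277.9436095736939, 'cy': 206.49726165073588, 'camera_from_world': array([[ 2.11397529e-02, -9.99734652e-01, -9.15077714e-03,
         3.96715493e+01],
       [-9.92126310e-01, -1.98469979e-02, -1.23658728e-01,
         6.18958380e+02],
       [ 1.23444299e-01,  1.16928417e-02, -9.92282612e-01,
         8.88605282e+02],
       [ 0.00000000e+00,  0.00000000e+00,  0.00000000e+00,
         1.00000000e+00]])}
```

View pics/top0.png

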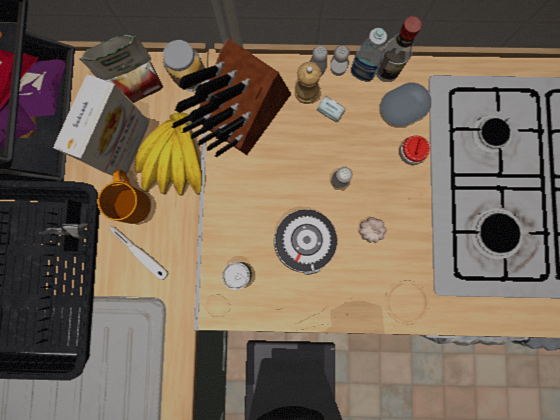

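View pics/scene0.png

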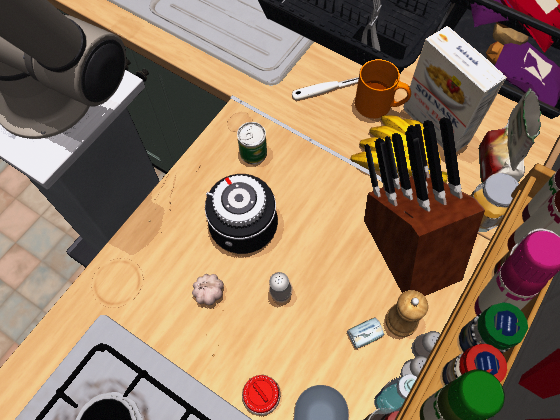

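```bash
cat > h.py <<'E'
from plant import bot
import cv2,numpy as np
def ray(n,u,v,z,p=None):
    p=p or bot.camera_params(n);T=p["camera_from_world"];f=210/np.tan(np.radians(p["fovy"]/2))
    R,t=T[:3,:3],T[:3,3];c=-R.T@t;d=R.T@np.array([(u-p["cx"])/f,(v-p["cy"])/f,1]);return (c+d*(z-c[2])/d[2])[:2]
def proj(n,X,p=None):
    p=p or bot.camera_params(n);T=p["camera_from_world"];f=210/np.tan(np.radians(p["fovy"]/2))
    c=T[:3,:3]@np.array(X,float)+T[:3,3];return np.array([p["cx"]+f*c[0]/c[2],p["cy"]+f*c[1]/c[2]])
E
python3 - <<'E'
from h import *
for n,(u,v) in(("top",(306,240)),("scene",(240,200))):
    im=cv2.imread(f"pics/{n}0.png");hsv=cv2.cvtColor(im,cv2.COLOR_BGR2HSV)
    roi=np.zeros(im.shape[:2],np.uint8);cv2.circle(roi,(u,v),36,255,-1)
    # ring: bright unsaturated
    m=((hsv[...,1]<60)&(hsv[...,2]>110)&(roi>0)).astype(np.uint8)
    r=((np.abs(hsv[...,0].astype(int)-90)>80)&(hsv[...,1]>120)&(hsv[...,2]>90)&(roi>0)).astype(np.uint8)
    cs,_=cv2.findContours(m|r,cv2.RETR_EXTERNAL,cv2.CHAIN_APPROX_NONE)
    for c in cs:
        if cv2.contourArea(c)>20:
            h=c[:,0]
            P=np.array([ray(n,*q,112) for q in h]);(cx,cy),R=cv2.minEnclosingCircle(P.astype(np.float32))
            e=cv2.fitEllipse(P.astype(np.float32));print(n,"blob",cv2.contourArea(c),(cx,cy),R,e, h.mean(0))
    ys,xs=np.nonzero(r);P=np.array([ray(n,x,y,112) for x,y in zip(xs,ys)]);print(n,"red",len(xs),xs.mean(),ys.mean(),P.mean(0))
    s=im[v-42:v+42,u-45:u+45];cv2.imwrite(f"pics/{n}c.png",cv2.resize(s,None,fx=4.4,fy=4.4,interpolation=cv2.INTER_CUBIC))
a=cv2.imread("pics/topc.png");b=cv2.imread("pics/scenec.png");cv2.imwrite("pics/both.png",np.hstack([a,b]))
E
```

```text
top blob 1726.0 (533.95556640625, -7.089677810668945) 57.64693832397461 ((538.9638061523438, -6.663445949554443), (89.6176528930664, 109.16141510009766), 96.06453704833984) [307.15740741 248.32407407]
top red 24 297.5 257.5 [508.15963831  10.76325422]
scene blob 1881.5 (539.5709838867188, -12.298089027404785) 53.605709075927734 ((543.0866088867188, -8.855937004089355), (90.776611328125, 96.81346893310547), 108.3987808227539) [236.75675676 199.79459459]
scene red 29 227.89655172413794 180.44827586206895 [507.64562817   9.98212742]
```

View pics/both.png

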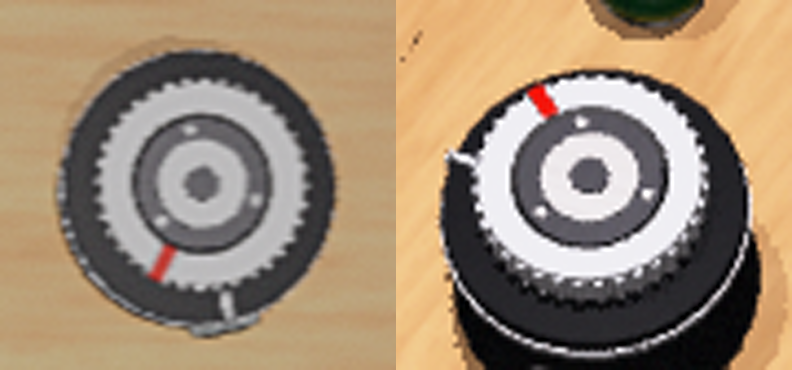

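```bash
python3 - <<'E'
from h import *
T=lambda a,b:(261+a/4.4-.4,198+b/4.4-.4); S=lambda a,b:(195+(a-396)/4.4-.4,158+b/4.4-.4)
C=[ray("top",*T(202,183.5),111),ray("scene",*S(590,176),111)]
M=[ray("top",*T(163,262),112),ray("scene",*S(543,99),112)]
P=[ray("top",*T(228,305),88),ray("scene",*S(460,158),90)]
for c,m,p in zip(C,M,P):
    a=np.arctan2(*(m-c)[::-1]);b=np.arctan2(*(p-c)[::-1]);print(c,m,p,a,b,(a-b+np.pi)%(2*np.pi)-np.pi, np.hypot(*(p-c)))
# dark carrier ring outline centroid
for n,(u,v) in(("top",(307,240)),("scene",(239,198))):
    im=cv2.imread(f"pics/{n}0.png");g=im.max(2)
    # outer edge of burr carrier: flood of 'dark' region within 23px
    roi=np.zeros(g.shape,np.uint8);cv2.circle(roi,(u,v),20,255,-1)
    m=((g<130 if n=="top" else g<160)&(roi>0)).astype(np.uint8)
    cs,_=cv2.findContours(m,cv2.RETR_EXTERNAL,cv2.CHAIN_APPROX_NONE);c=max(cs,key=cv2.contourArea);e=cv2.fitEllipse(c);print(n,e,ray(n,*e[0],111))
E
```

```text
[544.44390559  -6.61207281] [508.85811932  10.48814854] [489.9897284  -20.59252785] 2.6936378246056343 -2.890282492193496 -0.6992649903804562 56.22019687215503
[543.75265762  -7.24771495] [507.40315753  10.67028433] [486.08835664 -22.49860848] 2.683611708136751 -2.8830354708236245 -0.7165381282192111 59.64697277409052
top ((306.4373779296875, 239.3774871826172), (30.94013214111328, 31.434328079223633), 158.04640197753906) [544.29625905  -6.47151244]
scene ((238.5420684814453, 197.90756225585938), (31.49616050720215, 35.38556671142578), 80.76508331298828) [543.88568618  -7.89358068]
```

```bash

python3 -m pendant '[[[0.69,0.836,0],[0,0,-0.455],0.4],[[0.69,0.836,0],[0,0,-0.455],0.4],[[0.69,0.836,0],[0,0,-0.455],0.4],[[0.69,0.836,0],[0,0,-0.455],0.4],[[0.69,0.836,0],[0,0,-0.455],0.4],[[0.69,0.836,0],[0,0,-0.455],0.4],[[0.69,0.836,0],[0,0,-0.455],0.4],[[0.69,0.836,0],[0,0,-0.455],0.4],[[0.69,0.836,0],[0,0,-0.455],0.4],[[0.69,0.836,0],[0,0,-0.455],0.4]]'
python3 -m pendant '[[[0.69,0.836,0],[0,0,-0.455],0.4],[[0.69,0.836,0],[0,0,-0.455],0.4],[[0.69,0.836,0],[0,0,-0.455],0.4],[[0.69,0.836,0],[0,0,-0.455],0.4],[[0.69,0.836,0],[0,0,-0.455],0.4],[[0.69,0.836,0],[0,0,-0.455],0.4],[[0.69,0.836,0],[0,0,-0.455],0.4],[[0.69,0.836,0],[0,0,-0.455],0.4],[[0.69,0.836,0],[0,0,-0.455],0.4],[[0.69,0.836,0],[0,0,-0.455],0.4]]'
python3 - <<'E'
from h import *
o=bot.get_obs();print(o)
p=bot.camera_params("wrist");im=bot.capture("wrist");cv2.imwrite("pics/w1.png",im)
print(proj("wrist",[544,-7,112],p),p)
E
```

```text
time: 0.93
tool_pos: [337.9, -256.3, 243.6]
tcp_rot: [-3.141, 0.0, -0.298]
contact_force: [0.8, 0.4, 0.0]
grip_width: 64.3
finger_force: 0.0
time: 1.77
tool_pos: [544.9, -5.4, 243.4]
tcp_rot: [3.141, 0.001, -0.844]
contact_force: [0.5, -0.8, 0.7]
grip_width: 64.1
finger_force: 0.0
{'time': 1.7667, 'joint_positions': array([-1.50564526e-01,  3.79402542e-01,  1.46876211e+00, -1.18091566e-04,
        1.29430406e+00,  2.26397219e+00]), 'dq': array([ 0.6349246 ,  0.43929782, -0.67052486, -0.0022949 ,  0.22215596,
        1.2843011 ]), 'tau': array([ -1.61364466, -48.10124874, -22.25682557,   0.13038172,
        -0.25963979,  -1.66971166]), 'tool_pos': array([544.92400448,  -5.43224389, 243.35434602]), 'tcp_rot': array([ 3.14094550e+00,  6.01307717e-04, -8.43708297e-01]), 'contact_force': array([ 0.48879461, -0.75442963,  0.67813282]), 'moment': array([ 0.08673155,  0.00419215, -0.06048054]), 'finger_force': 0.0, 'grip_width': 64.1410246345946}
[280.4015818  200.85279365] {'fovy': 67.60376882602313, 'cx': 277.7820902199222, 'cy': 204.71822293874408, 'camera_from_world': array([[-7.46381079e-01, -6.65518112e-01,  9.63551571e-04,
         4.03607366e+02],
       [-6.42003386e-01,  7.20389181e-01,  2.62433002e-01,
         3.21443228e+02],
       [-1.75348048e-01,  1.95256424e-01, -9.64949735e-01,
         4.85346395e+02],
       [ 0.00000000e+00,  0.00000000e+00,  0.00000000e+00,
         1.00000000e+00]])}
```

View pics/w1.png

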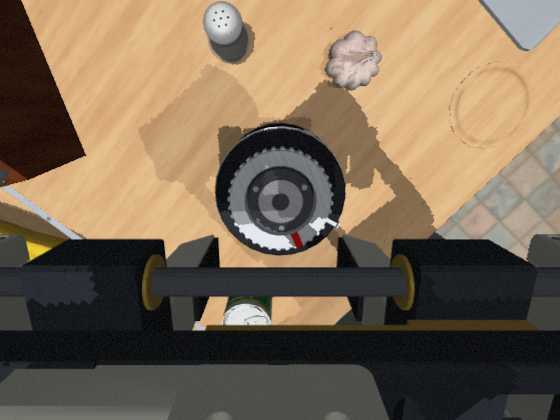

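```bash

python3 -m pendant '[[[0,0,-0.4],[0,0,0],0.5],[[0,0,-0.4],[0,0,0],0.5],[[0,0,-0.4],[0,0,0],0.5],[[0,0,-0.4],[0,0,0],0.5],[[0,0,-0.4],[0,0,0],0.5],[[0,0,-0.4],[0,0,0],0.5],[[0,0,-0.4],[0,0,0],0.5],[[0,0,-0.4],[0,0,0],0.5],[[0,0,-0.2],[0,0,0],0.5],[[0,0,-0.1],[0,0,0],0.5]]'
python3 -m pendant '[[[0,0,-0.1],[0,0,0],0.5],[[0,0,-0.05],[0,0,0],0.5],[[0,0,-0.04],[0,0,0],0.5],[[0,0,-0.04],[0,0,0],0.5],[[0,0,-0.02],[0,0,0],0.5],[[0,0,-0.02],[0,0,0],0.5],[[0,0,-0.02],[0,0,0],0.5],[[0,0,0],[0,0,0],0.5],[[0,0,0],[0,0,0],0.5],[[0,0,0],[0,0,0],0.5]]'
```

```text
time: 2.65
tool_pos: [543.7, -6.9, 137.6]
tcp_rot: [3.14, 0.002, -0.841]
contact_force: [-0.7, -0.5, 0.4]
grip_width: 68.9
finger_force: 0.0
time: 3.48
tool_pos: [544.3, -7.0, 130.1]
tcp_rot: [3.142, -0.0, -0.841]
contact_force: [-0.5, -0.5, 0.1]
grip_width: 69.0
finger_force: 0.0
```

```bash

python3 -m pendant '[[[0,0,-0.02],[0,0,0],0.5],[[0,0,-0.02],[0,0,0],0.5],[[0,0,-0.01],[0,0,0],0.5],[[0,0,0],[0,0,0],0.5],[[0,0,0],[0,0,0],0.5],[[0,0,0],[0,0,0],0.5],[[0,0,0],[0,0,0],0.5],[[0,0,0],[0,0,0],0.5],[[0,0,0],[0,0,0],0.5],[[0,0,0],[0,0,0],0.5]]'
```

```text
time: 4.32
tool_pos: [544.4, -7.0, 129.2]
tcp_rot: [-3.141, -0.001, -0.841]
contact_force: [-0.9, 0.3, 4.9]
grip_width: 69.0
finger_force: 2.7
```

```bash

python3 -m pendant '[[[0,0,-0.01],[0,0,0],0.5],[[0,0,-0.01],[0,0,0],0.5],[[0,0,0],[0,0,0],0.5],[[0,0,0],[0,0,0.3],0.5],[[0,0,0],[0,0,0.6],0.5],[[0,0,0],[0,0,1],0.5],[[0,0,0],[0,0,1],0.5],[[0,0,0],[0,0,1],0.5],[[0,0,0],[0,0,0.6],0.5],[[0,0,0],[0,0,0],0.5]]'
python3 - <<'E'
from h import *
p=bot.camera_params("wrist")
im=bot.capture("top");w=bot.capture("wrist");print(bot.get_obs()["contact_force"],bot.get_obs()["moment"],p["camera_from_world"][:3,3])
a=cv2.resize(im[198:282,261:351],None,fx=4.4,fy=4.4,interpolation=cv2.INTER_CUBIC)
cv2.imwrite("pics/b2.png",np.hstack([a[:360],cv2.resize(w,(400,300))[:300].copy() if 0 else cv2.copyMakeBorder(cv2.resize(w,(400,300)),0,60,0,0,0)]))
E
```

```text
time: 5.15
tool_pos: [544.6, -6.2, 129.2]
tcp_rot: [-3.14, -0.001, -0.297]
contact_force: [-2.2, 4.1, 8.7]
grip_width: 68.4
finger_force: 4.3
[-2.15127168  4.51907101  9.9485368 ] [0.62732249 0.41894885 0.08347772] [153.41419569 502.93993526 414.93965723]
```

View pics/b2.png

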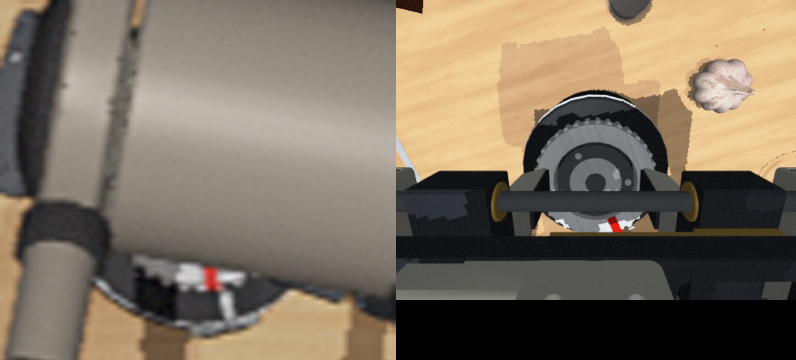

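```bash
cat >> h.py <<'E'
def meas(C=(544,-7)):
    o=bot.get_obs()
    for n,(u,v) in(("top",(306,240)),("scene",(239,198))):
        im=bot.capture(n);hsv=cv2.cvtColor(im,cv2.COLOR_BGR2HSV)
        roi=np.zeros(im.shape[:2],np.uint8);cv2.circle(roi,(u,v),36,255,-1)
        r=(np.abs(hsv[...,0].astype(int)-90)>80)&(hsv[...,1]>120)&(hsv[...,2]>70)&(roi>0)
        ys,xs=np.nonzero(r)
        if len(xs)<4: print(n,"no red");continue
        P=np.array([ray(n,x,y,112) for x,y in zip(xs,ys)]);m=P[np.hypot(*(P-C).T)<48].mean(0)-C
        print(n,len(xs),"r",round(np.hypot(*m),1),"q",round((np.arctan2(m[1],m[0])+2.886+np.pi)%(2*np.pi)-np.pi,3))
    print("yaw",o["tcp_rot"].round(3),"j6",o["joint_positions"][5].round(3),"F",o["contact_force"].round(1),o["tool_pos"].round(1),"t",o["time"])
E
python3 -c "from h import *;meas()"
python3 -m pendant '[[[0,0,0],[0,0,0.5],0.5],[[0,0,0],[0,0,1],0.5],[[0,0,0],[0,0,1],0.5],[[0,0,0],[0,0,1],0.5],[[0,0,0],[0,0,1],0.5],[[0,0,0],[0,0,1],0.5],[[0,0,0],[0,0,1],0.5],[[0,0,0],[0,0,1],0.5],[[0,0,0],[0,0,1],0.5],[[0,0,0],[0,0,0.5],0.5]]'
python3 -c "from h import *;meas()"
```

```text
top 12 r 42.3 q -0.16
scene 13 r 40.0 q -0.185
yaw [-3.14e+00 -1.00e-03 -3.01e-01] j6 1.718 F [-2.2  4.5  9.9] [544.6  -6.2 129.2] t 5.25
time: 6.18
tool_pos: [543.8, -5.2, 129.1]
tcp_rot: [-3.14, -0.002, 0.785]
contact_force: [-5.7, 7.8, 11.9]
grip_width: 69.0
finger_force: 5.7
top no red
scene 19 r 44.9 q 0.907
yaw [-3.14e+00 -2.00e-03  7.85e-01] j6 0.632 F [-5.7  7.8 11.9] [543.8  -5.2 129.1] t 6.1833
```

```bash

python3 -m pendant '[[[0,0,0.1],[0,0,0],0.5],[[0,0,0.1],[0,0,0],0.5],[[-0.036,0.02,0],[0,0,0],0.5],[[0,0,0],[0,0,0],0.5],[[0,0,0],[0,0,0],0.5],[[0,0,0],[0,0,0],0.5],[[0,0,0],[0,0,0],0.5],[[0,0,0],[0,0,0],0.5],[[0,0,0],[0,0,0],0.5],[[0,0,0],[0,0,0],0.5]]'
cat >> h.py <<'E'
def hub(g=(543.5,-6.8,112)):
    p=bot.camera_params("wrist");im=bot.capture("wrist");u=proj("wrist",g,p);x,y=np.round(u).astype(int)
    c=im[y-50:y+50,x-60:x+60].max(2)
    cv2.imwrite("pics/hub.png",cv2.resize(c,None,fx=4,fy=4))
    # dark screw head blob nearest predicted centre
    lo=np.median(c[45:56,55:66])
    m=(cv2.absdiff(c,np.uint8(lo))<18).astype(np.uint8)
    k,lab,st,ce=cv2.connectedComponentsWithStats(m,connectivity=4);l=lab[50,60]
    q=ce[l]+[x-60,y-50];print("hub",lo,st[l],q,u,ray("wrist",*q,112,p))
E
python3 -c "from h import *;hub();meas()"
```

```text
time: 7.12
tool_pos: [543.2, -6.4, 133.9]
tcp_rot: [3.142, 0.0, 0.779]
contact_force: [0.7, -0.5, -0.7]
grip_width: 68.6
finger_force: 0.0Traceback (most recent call last):
  File "<string>", line 1, in <module>
    from h import *;hub();meas()
                    ~~~^^
  File "h.py", line 26, in hub
    m=(cv2.absdiff(c,np.uint8(lo))<18).astype(np.uint8)
       ~~~~~~~~~~~^^^^^^^^^^^^^^^^
cv2.error: OpenCV(4.12.0) :-1: error: (-5:Bad argument) in function 'absdiff'
> Overload resolution failed:
>  - src2 is not a numpy array, neither a scalar
>  - Expected Ptr<cv::UMat> for argument 'src2'
```

View pics/hub.png

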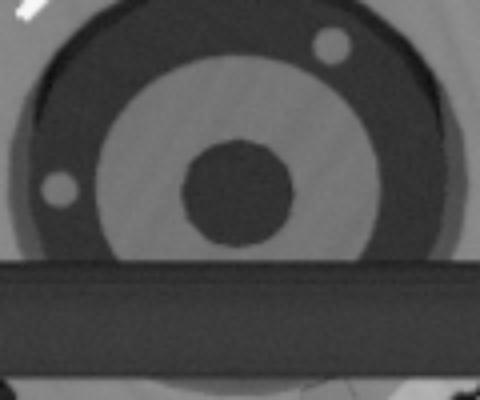

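```bash
sed -i 's/cv2.absdiff(c,np.uint8(lo))/np.abs(c.astype(int)-lo)/' h.py
python3 -c "from h import *;hub();meas()"
```

```text
hub 50.0 [ 46  35  27  27 559] [276.97853309 249.95706619] [277.62189347 251.70509138] [543.99648267  -5.80462956]
top no red
scene 13 r 46.2 q 0.913
yaw [3.142 0.    0.779] j6 0.639 F [ 0.4 -0.3 -0.4] [543.2  -6.4 133.9] t 7.2167
```

```bash

python3 -m pendant '[[[0.01,0.007,-0.1],[0,0,0],0.5],[[0,0,-0.04],[0,0,0],0.5],[[0,0,-0.03],[0,0,0],0.5],[[0,0,-0.02],[0,0,0],0.5],[[0,0,0],[0,0,0.5],0.5],[[0,0,0],[0,0,1],0.5],[[0,0,0],[0,0,1],0.5],[[0,0,0],[0,0,1],0.5],[[0,0,0],[0,0,1],0.5],[[0,0,0],[0,0,1],0.5]]'
python3 -m pendant '[[[0,0,0],[0,0,1],0.5],[[0,0,0],[0,0,1],0.5],[[0,0,0],[0,0,1],0.5],[[0,0,0],[0,0,1],0.5],[[0,0,0],[0,0,1],0.5],[[0,0,0],[0,0,1],0.5],[[0,0,0],[0,0,1],0.5],[[0,0,0],[0,0,0.5],0.5],[[0,0,0],[0,0,0],0.5],[[0,0,0],[0,0,0],0.5]]'
python3 -c "from h import *;meas()"
```

```text
time: 8.15
tool_pos: [543.3, -5.8, 129.2]
tcp_rot: [3.142, -0.001, 1.444]
contact_force: [-4.3, 2.0, 9.2]
grip_width: 68.6
finger_force: 4.7
time: 8.98
tool_pos: [542.8, -5.7, 129.2]
tcp_rot: [-3.141, -0.001, 2.339]
contact_force: [-5.9, 2.8, 9.3]
grip_width: 68.8
finger_force: 5.4
top no red
scene 53 r 39.9 q 2.465
yaw [-3.141e+00 -1.000e-03  2.339e+00] j6 -0.921 F [-5.9  2.8  9.3] [542.8  -5.7 129.2] t 8.9833
```

```bash

python3 -m pendant '[[[0,0,0.1],[0,0,0],0.5],[[-0.02,-0.003,0],[0,0,0],0.5],[[0,0,-0.05],[0,0,0],0.5],[[0,0,-0.03],[0,0,0],0.5],[[0,0,-0.02],[0,0,0],0.5],[[0,0,0],[0,0,0.5],0.5],[[0,0,0],[0,0,1],0.5],[[0,0,0],[0,0,1],0.5],[[0,0,0],[0,0,1],0.5],[[0,0,0],[0,0,1],0.5]]'
python3 -m pendant '[[[0,0,0],[0,0,1],0.5],[[0,0,0],[0,0,1],0.5],[[0,0,0],[0,0,1],0.5],[[0,0,0],[0,0,1],0.5],[[0,0,0],[0,0,1],0.5],[[0,0,0],[0,0,1],0.5],[[0,0,0],[0,0,1],0.5],[[0,0,0],[0,0,1],0.5],[[0,0,0],[0,0,0.5],0.5],[[0,0,0],[0,0,0],0.5]]'
python3 -c "from h import *;meas()"
```

```text
time: 9.92
tool_pos: [543.1, -6.2, 129.1]
tcp_rot: [3.141, 0.001, 2.884]
contact_force: [-3.0, 0.7, 9.5]
grip_width: 68.8
finger_force: 5.2
time: 10.75
tool_pos: [542.9, -6.0, 129.2]
tcp_rot: [3.142, 0.0, -2.381]
contact_force: [-3.4, 1.3, 10.4]
grip_width: 68.9
finger_force: 5.5
top 6 r 44.3 q -2.246
scene 23 r 41.8 q -2.24
yaw [ 3.142  0.    -2.381] j6 -2.484 F [-3.4  1.3 10.4] [542.9  -6.  129.2] t 10.75
```

```bash

python3 -m pendant '[[[0,0,0.1],[0,0,0],0.5],[[0,0,0.1],[0,0,0],0.5],[[0,0,0],[0,0,-1],0.5],[[0,0,0],[0,0,-1],0.5],[[0,0,0],[0,0,-1],0.5],[[0,0,0],[0,0,-1],0.5],[[0,0,0],[0,0,-1],0.5],[[0,0,0],[0,0,-1],0.5],[[0,0,0],[0,0,-1],0.5],[[0,0,0],[0,0,-1],0.5]]' | head -2
python3 -m pendant '[[[0,0,0],[0,0,-1],0.5],[[0,0,0],[0,0,-1],0.5],[[0,0,0],[0,0,-1],0.5],[[0,0,0],[0,0,-1],0.5],[[0,0,0],[0,0,-1],0.5],[[0,0,0],[0,0,-1],0.5],[[0,0,0],[0,0,-1],0.5],[[0,0,0],[0,0,-1],0.5],[[0,0,0],[0,0,-1],0.5],[[0,0,0],[0,0,-1],0.5]]' | head -3
python3 -m pendant '[[[0,0,0],[0,0,-1],0.5],[[0,0,0],[0,0,-1],0.5],[[0,0,0],[0,0,-1],0.5],[[0,0,0],[0,0,-1],0.5],[[0,0,0],[0,0,-1],0.5],[[0,0,0],[0,0,-1],0.5],[[0,0,0],[0,0,-1],0.5],[[0,0,0],[0,0,-1],0.5],[[0,0,0],[0,0,-1],0.5],[[0,0,0],[0,0,-1],0.5]]' | head -3
python3 -m pendant '[[[0,0,0],[0,0,-1],0.5],[[0,0,0],[0,0,-1],0.5],[[0,0,0],[0,0,-1],0.5],[[0,0,0],[0,0,-1],0.5],[[0,0,0],[0,0,-1],0.5],[[0,0,0],[0,0,-1],0.5],[[0,0,0],[0,0,-1],0.5],[[0,0,0],[0,0,-1],0.5],[[0,0,0],[0,0,-1],0.5],[[0,0,0],[0,0,-1],0.5]]' | head -3
python3 -m pendant '[[[0,0,0],[0,0,-1],0.5],[[0,0,0],[0,0,-1],0.5],[[0,0,0],[0,0,-1],0.5],[[0,0,0],[0,0,-1],0.5],[[0,0,0],[0,0,0],0.5],[[0,0,0],[0,0,0],0.5],[[0,0,0],[0,0,0],0.5],[[0,0,0],[0,0,0],0.5],[[0,0,0],[0,0,0],0.5],[[0,0,0],[0,0,0],0.5]]' | head -3
python3 -c "from h import *;hub();meas()"
```

```text
time: 11.68
tool_pos: [542.9, -6.4, 133.9]
time: 12.52
tool_pos: [542.9, -6.4, 133.9]
tcp_rot: [-3.141, -0.0, 1.733]
time: 13.35
tool_pos: [542.9, -6.4, 133.9]
tcp_rot: [-3.141, 0.0, 0.533]
time: 14.18
tool_pos: [542.9, -6.4, 133.9]
tcp_rot: [3.141, 0.0, -0.667]
time: 15.02
tool_pos: [542.9, -6.3, 134.2]
tcp_rot: [3.142, 0.0, -1.14]
hub 53.0 [ 46  38  27  26 530] [277.56981132 249.31886792] [278.74733291 249.14987041] [544.05457504  -6.43270748]
top 5 r 44.0 q -2.24
scene no red
yaw [ 3.141  0.    -1.14 ] j6 2.559 F [0.1 0.2 0. ] [542.9  -6.3 134.2] t 15.0667
```

```bash

python3 -m pendant '[[[0.005,0,-0.1],[0,0,0],0.5],[[0,0,-0.05],[0,0,0],0.5],[[0,0,-0.03],[0,0,0],0.5],[[0,0,-0.015],[0,0,0],0.5],[[0,0,0],[0,0,0.5],0.5],[[0,0,0],[0,0,1],0.5],[[0,0,0],[0,0,1],0.5],[[0,0,0],[0,0,1],0.5],[[0,0,0],[0,0,1],0.5],[[0,0,0],[0,0,1],0.5]]' | head -4
python3 -m pendant '[[[0,0,0],[0,0,1],0.5],[[0,0,0],[0,0,1],0.5],[[0,0,0],[0,0,1],0.5],[[0,0,0],[0,0,1],0.5],[[0,0,0],[0,0,1],0.5],[[0,0,0],[0,0,1],0.5],[[0,0,0],[0,0,1],0.5],[[0,0,0],[0,0,1],0.5],[[0,0,0],[0,0,1],0.5],[[0,0,0],[0,0,0.5],0.5]]' | head -4
python3 -c "from h import *;meas()"
```

```text
time: 16.0
tool_pos: [543.0, -6.1, 129.2]
tcp_rot: [-3.141, -0.0, -0.475]
contact_force: [-3.2, 1.2, 8.2]
time: 16.83
tool_pos: [542.7, -6.1, 129.2]
tcp_rot: [-3.141, 0.0, 0.665]
contact_force: [-3.6, 1.4, 7.5]
top no red
scene 11 r 35.0 q -0.428
yaw [-3.141  0.     0.665] j6 0.753 F [-3.6  1.4  7.5] [542.7  -6.1 129.2] t 16.8333
```

```bash

python3 -m pendant '[[[0,0,0],[0,0,0.5],0.5],[[0,0,0],[0,0,1],0.5],[[0,0,0],[0,0,1],0.5],[[0,0,0],[0,0,1],0.5],[[0,0,0],[0,0,1],0.5],[[0,0,0],[0,0,1],0.5],[[0,0,0],[0,0,1],0.5],[[0,0,0],[0,0,1],0.5],[[0,0,0],[0,0,1],0.5],[[0,0,0],[0,0,1],0.5]]' | head -4
python3 -m pendant '[[[0,0,0],[0,0,1],0.5],[[0,0,0],[0,0,1],0.5],[[0,0,0],[0,0,1],0.5],[[0,0,0],[0,0,1],0.5],[[0,0,0],[0,0,1],0.5],[[0,0,0],[0,0,1],0.5],[[0,0,0],[0,0,1],0.5],[[0,0,0],[0,0,1],0.5],[[0,0,0],[0,0,1],0.5],[[0,0,0],[0,0,1],0.5]]' | head -4
python3 -m pendant '[[[0,0,0],[0,0,1],0.5],[[0,0,0],[0,0,1],0.5],[[0,0,0],[0,0,1],0.5],[[0,0,0],[0,0,1],0.5],[[0,0,0],[0,0,1],0.5],[[0,0,0],[0,0,1],0.5],[[0,0,0],[0,0,1],0.5],[[0,0,0],[0,0,0.5],0.5],[[0,0,0],[0,0,0],0.5],[[0,0,0],[0,0,0],0.5]]' | head -4
python3 -c "from h import *;meas()"
```

```text
time: 17.77
tool_pos: [542.6, -6.3, 129.2]
tcp_rot: [-3.141, -0.0, 1.805]
contact_force: [-4.8, 0.7, 8.6]
time: 18.6
tool_pos: [542.7, -6.5, 129.2]
tcp_rot: [-3.141, -0.0, 3.005]
contact_force: [-4.3, -1.0, 8.6]
time: 19.43
tool_pos: [542.9, -6.5, 129.2]
tcp_rot: [-3.141, -0.0, -2.384]
contact_force: [-2.8, -0.6, 8.2]
top no red
scene no red
yaw [-3.141 -0.    -2.384] j6 -2.481 F [-2.8 -0.6  8.2] [542.9  -6.5 129.2] t 19.4333
```

```bash

python3 -m pendant '[[[0,0,0.1],[0,0,0],0.5],[[0,0,0.1],[0,0,0],0.5],[[0,0,0],[0,0,-1],0.5],[[0,0,0],[0,0,-1],0.5],[[0,0,0],[0,0,-1],0.5],[[0,0,0],[0,0,-1],0.5],[[0,0,0],[0,0,-1],0.5],[[0,0,0],[0,0,-1],0.5],[[0,0,0],[0,0,-1],0.5],[[0,0,0],[0,0,-1],0.5]]' | head -2
python3 -m pendant '[[[0,0,0],[0,0,-1],0.5],[[0,0,0],[0,0,-1],0.5],[[0,0,0],[0,0,-1],0.5],[[0,0,0],[0,0,-1],0.5],[[0,0,0],[0,0,-1],0.5],[[0,0,0],[0,0,-1],0.5],[[0,0,0],[0,0,-1],0.5],[[0,0,0],[0,0,-1],0.5],[[0,0,0],[0,0,-1],0.5],[[0,0,0],[0,0,-1],0.5]]' | head -3
python3 -m pendant '[[[0,0,0],[0,0,-1],0.5],[[0,0,0],[0,0,-1],0.5],[[0,0,0],[0,0,-1],0.5],[[0,0,0],[0,0,-1],0.5],[[0,0,0],[0,0,-1],0.5],[[0,0,0],[0,0,-1],0.5],[[0,0,0],[0,0,-1],0.5],[[0,0,0],[0,0,-1],0.5],[[0,0,0],[0,0,-1],0.5],[[0,0,0],[0,0,-1],0.5]]' | head -3
python3 -m pendant '[[[0,0,0],[0,0,-1],0.5],[[0,0,0],[0,0,-1],0.5],[[0,0,0],[0,0,-1],0.5],[[0,0,0],[0,0,0],0.5],[[0,0,0],[0,0,0],0.5],[[0,0,0],[0,0,0],0.5],[[0,0,0],[0,0,0],0.5],[[0,0,0],[0,0,0],0.5],[[0,0,0],[0,0,0],0.5],[[0,0,0],[0,0,0],0.5]]' | head -3
python3 - <<'E'
from h import *
hub();meas()
p=bot.camera_params("wrist");im=bot.capture("wrist");hsv=cv2.cvtColor(im,cv2.COLOR_BGR2HSV)
r=(np.abs(hsv[...,0].astype(int)-90)>80)&(hsv[...,1]>120)&(hsv[...,2]>60)
P=np.array([ray("wrist",x,y,112,p) for y,x in zip(*np.nonzero(r))]).reshape(-1,2)
P=P[np.hypot(*(P-[543.5,-6.5]).T)<48];print(len(P));m=P.mean(0)-[543.5,-6.5];print(m,np.arctan2(m[1],m[0])+2.886)
E
```

```text
time: 20.37
tool_pos: [543.1, -6.2, 134.3]
time: 21.2
tool_pos: [543.1, -6.2, 134.3]
tcp_rot: [-3.142, -0.0, 1.733]
time: 22.03
tool_pos: [543.1, -6.2, 134.3]
tcp_rot: [-3.141, 0.0, 0.533]
time: 22.87
tool_pos: [543.1, -6.3, 134.4]
tcp_rot: [3.142, 0.0, 0.179]
hub 50.0 [ 45  36  28  27 551] [277.67513612 249.36660617] [278.79877664 250.90758106] [544.30186807  -6.01434966]
top no red
scene 45 r 39.7 q 2.787
yaw [ 3.142 -0.     0.179] j6 1.239 F [ 0.6 -0.1  0.6] [543.1  -6.3 134.4] t 22.9167
379
[39.94855119 -2.99547884] 2.8111566432573927
```

```bash

python3 -m pendant '[[[0,0,-0.1],[0,0,0],0.5],[[0,0,-0.05],[0,0,0],0.5],[[0,0,-0.03],[0,0,0],0.5],[[0,0,-0.02],[0,0,0],0.5],[[0,0,0],[0,0,0.5],0.5],[[0,0,0],[0,0,1],0.5],[[0,0,0],[0,0,1],0.5],[[0,0,0],[0,0,1],0.5],[[0,0,0],[0,0,1],0.5],[[0,0,0],[0,0,1],0.5]]' | head -4
python3 -m pendant '[[[0,0,0],[0,0,1],0.5],[[0,0,0],[0,0,1],0.5],[[0,0,0],[0,0,1],0.5],[[0,0,0],[0,0,1],0.5],[[0,0,0],[0,0,1],0.5],[[0,0,0],[0,0,1],0.5],[[0,0,0],[0,0,1],0.5],[[0,0,0],[0,0,1],0.5],[[0,0,0],[0,0,1],0.5],[[0,0,0],[0,0,1],0.5]]' | head -4
python3 -m pendant '[[[0,0,0],[0,0,1],0.5],[[0,0,0],[0,0,1],0.5],[[0,0,0],[0,0,1],0.5],[[0,0,0],[0,0,1],0.5],[[0,0,0],[0,0,1],0.5],[[0,0,0],[0,0,1],0.5],[[0,0,0],[0,0,1],0.5],[[0,0,0],[0,0,1],0.5],[[0,0,0],[0,0,1],0.5],[[0,0,0],[0,0,1],0.5]]' | head -4
python3 -m pendant '[[[0,0,0],[0,0,1],0.5],[[0,0,0],[0,0,0.5],0.5],[[0,0,0],[0,0,0],0.5],[[0,0,0],[0,0,0],0.5],[[0,0,0],[0,0,0],0.5],[[0,0,0],[0,0,0],0.5],[[0,0,0],[0,0,0],0.5],[[0,0,0],[0,0,0],0.5],[[0,0,0],[0,0,0],0.5],[[0,0,0],[0,0,0],0.5]]' | head -4
python3 - <<'E'
from h import *
meas()
a=bot.capture("scene")[158:242,195:285];b=bot.capture("top")[198:282,261:351];cv2.imwrite("pics/e1.png",cv2.resize(np.hstack([b,a]),None,fx=4.4,fy=4.4,interpolation=cv2.INTER_CUBIC))
E
```

```text
time: 23.9
tool_pos: [542.9, -6.2, 129.2]
tcp_rot: [3.141, -0.0, 0.845]
contact_force: [-2.9, 0.2, 8.8]
time: 24.73
tool_pos: [542.8, -6.1, 129.2]
tcp_rot: [-3.141, -0.0, 2.045]
contact_force: [-3.4, 1.3, 9.5]
time: 25.57
tool_pos: [542.7, -6.3, 129.2]
tcp_rot: [3.142, -0.001, -3.039]
contact_force: [-3.9, 0.2, 8.3]
time: 26.4
tool_pos: [542.7, -6.3, 129.2]
tcp_rot: [-3.141, -0.0, -2.864]
contact_force: [-4.2, -0.1, 9.0]
top 10 r 42.3 q -0.254
scene no red
yaw [-3.141 -0.    -2.864] j6 -2.001 F [-4.2 -0.1  9. ] [542.7  -6.3 129.2] t 26.4
```

View pics/e1.png

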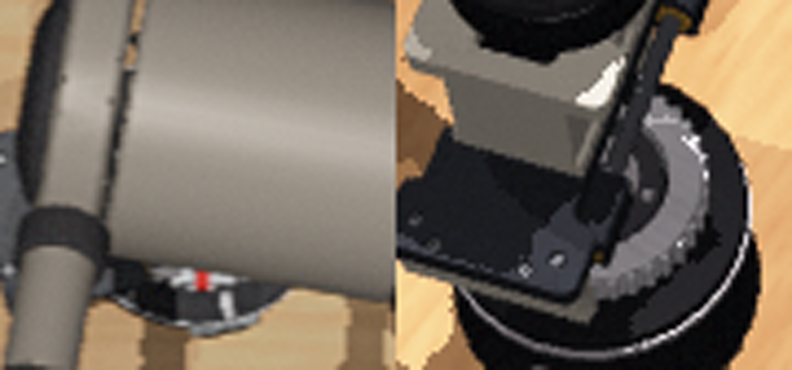

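```bash

python3 -m pendant '[[[0,0,0],[0,0,0.6],0.5],[[0,0,0],[0,0,0.6],0.5],[[0,0,0],[0,0,0.4],0.5],[[0,0,0],[0,0,0.2],0.5],[[0,0,0],[0,0,0],0.5],[[0,0,0],[0,0,0],0.5],[[0,0,0],[0,0,0],0.5],[[0,0,0.1],[0,0,0],0.5],[[0,0,0.5],[0,0,0],0.5],[[0,0,1],[0,0,0],0.5]]' | head -4
python3 -m pendant '[[[0,0,1],[0,0,0],0.5],[[-0.4,-1,0],[0,0,0],0.5],[[-0.4,-1,0],[0,0,0],0.5],[[-0.4,-1,0],[0,0,0],0.5],[[-0.4,-1,0],[0,0,0],0.5],[[-0.4,-1,0],[0,0,0],0.5],[[-0.4,-1,0],[0,0,0],0.5],[[-0.4,-1,0],[0,0,0],0.5],[[-0.4,-1,0],[0,0,0],0.5],[[0,0,0],[0,0,0],0.5]]' | head -4
python3 - <<'E'
from h import *
meas()
a=bot.capture("scene");b=bot.capture("top");cv2.imwrite("pics/scene9.png",a);cv2.imwrite("pics/top9.png",b)
for n,i in (("top",b),("scene",a)):
    for z in (112,):
        pass
cv2.imwrite("pics/e2.png",cv2.resize(np.hstack([b[198:282,261:351],a[158:242,195:285]]),None,fx=4.4,fy=4.4,interpolation=cv2.INTER_CUBIC))
E
```

```text
time: 27.43
tool_pos: [541.1, -6.0, 173.8]
tcp_rot: [3.137, -0.006, -2.648]
contact_force: [-0.1, -0.4, 0.3]
time: 28.27
tool_pos: [445.4, -250.9, 206.3]
tcp_rot: [-3.14, -0.001, -2.653]
contact_force: [-0.3, -0.4, -0.5]
top 23 r 38.8 q -0.038
scene 34 r 40.1 q -0.021
yaw [-3.140e+00 -1.000e-03 -2.653e+00] j6 -2.721 F [-0.3 -0.4 -0.5] [ 445.4 -250.9  206.3] t 28.2667
```

View pics/e2.png

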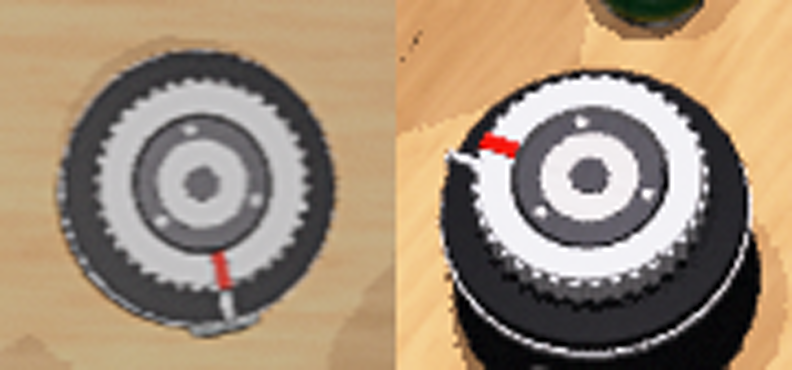

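```bash
python3 - <<'E'
from h import *
for n,(u,v) in(("top",(307,240)),("scene",(239,198))):
    im=cv2.imread(f"pics/{n}9.png");hsv=cv2.cvtColor(im,cv2.COLOR_BGR2HSV).astype(int)
    I=np.indices(im.shape[:2]);
    X112=lambda m,z:np.array([ray(n,x,y,z) for y,x in zip(*np.nonzero(m))])
    near=np.hypot(I[1]-u,I[0]-v)<42
    P=None
    C0=np.array([544,-7.])
    # carrier centre refined from ellipse
    g=im.max(2);roi=np.hypot(I[1]-u,I[0]-v)<20
    m=((g<(130 if n=="top" else 160))&roi).astype(np.uint8);cs,_=cv2.findContours(m,0,1);e=cv2.fitEllipse(max(cs,key=cv2.contourArea));C=ray(n,*e[0],111)
    red=near&(abs(hsv[...,0]-90)>80)&(hsv[...,1]>100)
    R=X112(red,112);w=hsv[...,1][red]*1.
    M=(R*w[:,None]).sum(0)/w.sum()-C
    br=near&(hsv[...,1]<70);B=X112(br,89);d=B-C;ang=np.arctan2(d[:,1],d[:,0]);r=np.hypot(*d.T)
    k=(r>51)&(r<61)&(abs(ang+2.886)<.2);val=np.clip(g[br][k].astype(float)-90,0,None)
    Q=(B[k]*val[:,None]).sum(0)/val.sum()-C
    a=np.arctan2(M[1],M[0]);b=np.arctan2(Q[1],Q[0]);print(n,C,M,Q,val.round(),"diff",(a-b+np.pi)%(2*np.pi)-np.pi)
E
```

```text
Traceback (most recent call last):
  File "h.py", line 4, in ray
    p=p or bot.camera_params(n);T=p["camera_from_world"];f=210/np.tan(np.radians(p["fovy"]/2))
           ~~~~~~~~~~~~~~~~~^^^
ValueError: time passes only in moves, steps and waits
```

```bash
python3 - <<'E'
from h import *
for n,(u,v) in(("top",(307,240)),("scene",(239,198))):
    p=bot.camera_params(n);im=cv2.imread(f"pics/{n}9.png");hsv=cv2.cvtColor(im,cv2.COLOR_BGR2HSV).astype(int)
    I=np.indices(im.shape[:2]);g=im.max(2);D=np.hypot(I[1]-u,I[0]-v)
    X=lambda m,z:np.array([ray(n,x,y,z,p) for y,x in zip(*np.nonzero(m))])
    m=((g<(130 if n=="top" else 160))&(D<20)).astype(np.uint8);cs,_=cv2.findContours(m,0,1);C=ray(n,*cv2.fitEllipse(max(cs,key=cv2.contourArea))[0],111,p)
    red=(D<42)&(abs(hsv[...,0]-90)>80)&(hsv[...,1]>100);w=hsv[...,1][red]*1.
    M=(X(red,112)*w[:,None]).sum(0)/w.sum()-C
    br=(D<42)&(hsv[...,1]<70);B=X(br,89);d=B-C;ang=np.arctan2(d[:,1],d[:,0]);r=np.hypot(*d.T)
    k=(r>51)&(r<61)&(abs(ang+2.886)<.2);val=np.clip(g[br][k].astype(float)-90,0,None)
    Q=(B[k]*val[:,None]).sum(0)/val.sum()-C
    a=np.arctan2(M[1],M[0]);b=np.arctan2(Q[1],Q[0]);print(n,C,M,Q,k.sum(),(val>0).sum(),"diff",(a-b+np.pi)%(2*np.pi)-np.pi)
E
```

```text
top [544.31374492  -6.43721732] [-38.48604657  -9.21411606] [-54.19245583 -13.44131407] 56 16 diff -0.008131721956770921
scene [543.93837741  -7.972124  ] [-39.38345487  -8.606335  ] [-53.45925141 -11.7887359 ] 55 19 diff -0.0018999402111474772
```

```bash
python3 -c "from plant import bot;print(bot.get_obs()['dq'].round(3));print(bot.close_job())"
```

```text
[ 0.018 -0.001  0.001 -0.003  0.001 -0.002]
the job is handed in; nothing more can be done
None
```

The ring was brought to the pointer and then turned two more full turns counter-clockwise, stopping with the red mark within about 0.03 rad of the pointer. I turned it with both fingertips pressed on its top face at about 10 N, not by rolling one round the rim. The grinder's centre measured unchanged, the arm finished clear, and the job was handed in at about 28 s; I did not check the garlic, tin and shaker individually at the end.

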